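# Put the balance masses back in their tray

## Task

Put the four knobbed brass masses away in the wooden tray, each standing upright in the well made for it: the largest mass in the largest recess and so on down to the smallest in the smallest. Set each one down rather than dropping it, and leave the hooked mass and the slotted disc, which belong to the spring experiment, where they are.

Things in the scene. Friction and masses are not known exactly. Their poses are not given: they have to be found in the camera images.
- m500: The largest of the four knobbed masses (500 g): an upright brass cylinder 46 mm in diameter and 35 mm high, with a round brass knob (25 mm across, on a narrower neck) on top; 54 mm high in all. Origin: centre of its underside; z up. Stands loose on the bench.
- m200: The second largest of the four knobbed masses (200 g): an upright brass cylinder 34 mm in diameter and 26 mm high, with a round brass knob (18 mm across, on a narrower neck) on top; 40 mm high in all. Origin: centre of its underside; z up. Stands loose on the bench.
- m100: The second smallest of the four knobbed masses (100 g): an upright brass cylinder 25 mm in diameter and 24 mm high, with a round brass knob (14 mm across, on a narrower neck) on top; 34 mm high in all. Origin: centre of its underside; z up. Stands loose on the bench.
- m50: The smallest of the four knobbed masses (50 g): an upright brass cylinder 19 mm in diameter and 21 mm high, with a round brass knob (10 mm across, on a narrower neck) on top; 29 mm high in all. Origin: centre of its underside; z up. Stands loose on the bench.
- well500: Well for the 500 g mass: fixed pale wooden block 73 x 73 x 11 mm, round recess 64 mm across (largest of the four), 6 mm deep, grey felt floor. Origin: centre of its underside, 5 mm above the bench; recess floor at z +5 mm, rim +11 mm. Blocks lie in any order in one row along their y, 75 mm apart, in a wooden tray (88 x 314 mm, sides 14 mm high, below the blocks' tops).
- well200: Well for the 200 g mass: fixed pale wooden block 73 x 73 x 11 mm, round recess 50 mm across (second largest of the four), 6 mm deep, grey felt floor. Origin: centre of its underside, 5 mm above the bench; recess floor at z +5 mm, rim +11 mm. Blocks lie in any order in one row along their y, 75 mm apart, in a wooden tray (88 x 314 mm, sides 14 mm high, below the blocks' tops).
- well100: Well for the 100 g mass: fixed pale wooden block 73 x 73 x 11 mm, round recess 39 mm across (second smallest of the four), 6 mm deep, grey felt floor. Origin: centre of its underside, 5 mm above the bench; recess floor at z +5 mm, rim +11 mm. Blocks lie in any order in one row along their y, 75 mm apart, in a wooden tray (88 x 314 mm, sides 14 mm high, below the blocks' tops).
- well50: Well for the 50 g mass: fixed pale wooden block 73 x 73 x 11 mm, round recess 30 mm across (smallest of the four), 6 mm deep, grey felt floor. Origin: centre of its underside, 5 mm above the bench; recess floor at z +5 mm, rim +11 mm. Blocks lie in any order in one row along their y, 75 mm apart, in a wooden tray (88 x 314 mm, sides 14 mm high, below the blocks' tops).
- hooked: Look-alike that stays where it is: a brass cylinder 33 mm in diameter and 30 mm high with an open steel wire hook on top instead of a knob (69 mm high in all). Origin: centre of its underside; z up. Loose.
- slotted: Look-alike that stays where it is: a flat brass disc 42 mm in diameter and 13 mm high without a knob, with a dark slot from its centre to its rim. Origin: centre of its underside; z up. Loose.
Mind the look-alikes: they are no part of the job. What is shaped like the m50 but purple or turquoise is not meant.

How it is judged:
By the outcome, as a careful person would: the job done as asked, in the order asked, and still so for the second after the job is handed in, with the robot touching nothing.
It also fails if it takes over 99 s, if anything falls off the work surface, if the arm or the gripper's body presses on something with over 40 N, if the wrist force passes 120 N, or if a joint passes its speed limit or range.

## Robot

A 6-joint arm with a two-finger parallel gripper is mounted at the origin on the work surface. World frame = base frame: x ahead of the robot, y to its left, z up, the work surface at z = 0. Lengths are in m, angles in rad, forces in N, time in s.
With the tool pointing down it reaches from about 0.35 to 0.725 m from the base axis. Payload 6 kg.
Tool frame: the origin (TCP) lies midway between the tips of the shut fingers; the grasp point (between the pads) lies 19 mm behind it; z points along the fingers, y is the line along which they close (so a half turn about z gives the same grasp; the last joint's range is limited). The gripper opens to 85 mm and grips with 20 to 120 N. Pads are 22 mm wide; open, the fingers measure 114 mm over their backs; the gripper's body (76 mm by 85 mm) begins 54 mm behind the grasp point. The pads swing forward as they close: fully open they stand 13 mm farther back than shut.
Start: joints at [-0.857, 0.04, 0.085, 0, -1.615, -0.334], TCP at [0.222, -0.557, 0.192] pointing down, gripper open.
Joint ranges: [-2.56, 2.56], [-1.29, 2.01], [-1.08, 1.49], [-3.29, 1.98], [-2.81, -0.18], [-2.99, 2.99]. Speed limits (rad/s): [2.57, 2.57, 3.01, 3.14, 3.14, 3.14].

## Interface

Orientations are given as a unit quaternion [w, x, y, z].
In Python, from workcell import status, imaging, workorder gives the robot as it stands.
- The arm moves only by the tool arm_command, never from a script. Its argument "targets" is text: rows parted by semicolons, each of 5 numbers parted by spaces: the opening in per cent of the stroke, from 0 (shut) to 100 (fully open), then the shift along the tool's x, y, z in mm, then the turn about the tool's z in degrees. A call has 1 to 10 rows; each row is the pose to reach, as a shift and turn from the pose commanded when the call began, along the tool's axes at that moment; what a row does not reach only later rows make up. A row lasts 1/12 s, in which the tool goes at most 41.7 mm and 7.16 degrees, less where a joint would pass 70% of its speed; a pose out of reach is approached as far as the arm can. A call with a gripper value outside its range is refused whole. The fingers move at their own pace and stop on an object; "grip_force" is the grip in N (left out, the last holds). Time passes only in rows, so rows that repeat a pose let the fingers close. It gives the time, the measured TCP pose, the force and the opening at its end, in the units of the state.
- status.get_obs(): the state, without advancing time (a new reading comes with each control period).
- imaging.snapshot(name): name is "scene" or "top"; returns a dict with "pixels" (384x512x3 uint8, red, green, blue), "depth" (384x512 float32, m along the optical axis (not along the pixel's ray), 0 where there is no reading), "intrinsics" (3x3 intrinsics, pixels), "k1" (the pictures are not rectified: a ray, as slopes to the right and down, at radius r is drawn at 1 + k1 r^2 times it, then the intrinsics apply), "cam_to_world" (4x4, takes a point from camera to world coordinates). Camera axes: x right, y down, z forward; pixel columns grow to the right and rows downward; lengths in m; the calibration is good to about 2 mm. A picture is of the moment at which its call begins.
- workorder.hand_in(): hands the job in, once; it reports no verdict.
The state is a dict: "clock": time; "qpos": joint angles; "joint_vel": joint speeds; "joint_efforts": joint torques, N m; "tcp_pos": TCP position; "tcp_rot": TCP orientation; "force": force on the tool from outside, world axes, zero at the start; "wrist_torque": the same for the moment, N m; "gripper_width": opening from 0.0 (shut) to 1.0 (fully open).
Only numpy, scipy, OpenCV 4.12 (cv2) and the standard library are available. Lean on these libraries where they do the work, as an engineer would, in place of code of your own. Each camera call takes 0.05 s, during which the arm holds its last target. There are 200 camera calls.

## Working session

There is one attempt and no reset: what is moved stays moved. The work goes in short steps, Python scripts to look and compute and a tool call to move; the robot and the scene stay as the last step left them, time stands still between calls to the robot, and variables do not carry over. Pictures are saved under pics/ and viewed, on a budget of 14 in all, crops included, one or two more only if the job needs it, and the job is handed in when it is done.

Besides the shell and the picture viewer there is one more tool, called as name(argument=value, ...), one argument or row to a line, values as JSON. arm_command: Moves the arm, as the interface text tells. Its arguments: {"type":"object","properties":{"targets":{"type":"string"},"grip_force":{"type":"number"}},"required":["targets"]}

```bash
ls; mkdir -p pics; cat > h.py <<'E'
import numpy as np, cv2
from workcell import status, imaging, workorder
def snap(n):
    s=imaging.snapshot(n); return s
def cloud(s):
    d=s["depth"]; K=np.array(s["intrinsics"]); h,w=d.shape
    u,v=np.meshgrid(np.arange(w),np.arange(h))
    p=np.stack([u,v],-1).reshape(-1,1,2).astype(np.float64)
    r=cv2.undistortPoints(p,K,np.array([s["k1"],0,0,0.])).reshape(h,w,2)
    c=np.concatenate([r*d[...,None],d[...,None],np.ones((h,w,1))],-1)
    P=(c@np.array(s["cam_to_world"]).T)[...,:3]; P[d==0]=np.nan
    return P
def save(n,im): cv2.imwrite("pics/"+n+".png",cv2.cvtColor(im,cv2.COLOR_RGB2BGR))
E
python3 - <<'E'
from h import *
for n in("top","scene"):
    s=snap(n); np.savez("/tmp/"+n,**{k:np.array(v) for k,v in s.items()}); save(n+"0",s["pixels"])
    print(n,s["k1"],np.round(s["cam_to_world"],3).tolist(),np.round(s["intrinsics"],1).tolist())
print(status.get_obs())
E
```

```text
pics
top -0.17062617612055037 [[-0.01, -0.985, 0.171, 0.372], [-1.0, 0.007, -0.018, 0.006], [0.016, -0.171, -0.985, 1.177], [0.0, 0.0, 0.0, 1.0]] [[445.6, 0.0, 258.2], [0.0, 445.6, 189.7], [0.0, 0.0, 1.0]]
scene -0.004468373840789393 [[-0.753, 0.529, -0.391, 0.938], [0.658, 0.617, -0.431, 0.362], [0.013, -0.582, -0.813, 0.761], [0.0, 0.0, 0.0, 1.0]] [[425.9, 0.0, 258.0], [0.0, 425.9, 199.3], [0.0, 0.0, 1.0]]
{'clock': 0.1, 'qpos': array([-8.57324974e-01,  4.07964918e-02,  8.39040336e-02, -3.86252762e-04,
       -1.61550162e+00, -3.33696022e-01]), 'joint_vel': array([-0.00213718, -0.00083632,  0.00479458,  0.00182561,  0.00010019,
       -0.00057512]), 'joint_efforts': array([-5.37158674e-03, -3.69348013e+01,  3.48282981e+01,  6.95187852e+00,
       -4.61045274e-03,  5.49404285e-05]), 'tcp_pos': array([ 0.22234815, -0.55689567,  0.19115409]), 'tcp_rot': array([-2.32334679e-04, -1.88756842e-01,  9.82023513e-01,  7.88320091e-04]), 'force': array([-0.76690997,  0.22004108,  0.59136974]), 'wrist_torque': array([0.00302267, 0.00952842, 0.00300106]), 'gripper_width': 0.9978515587338692}
```

View pics/top0.png

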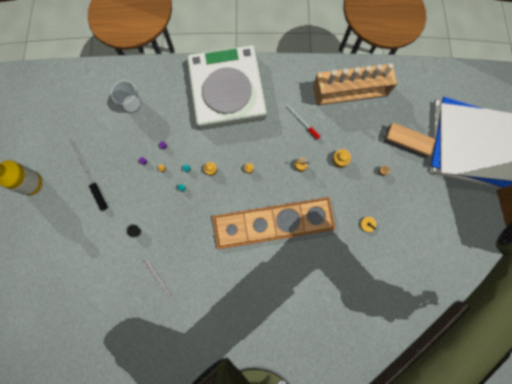

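View pics/scene0.png

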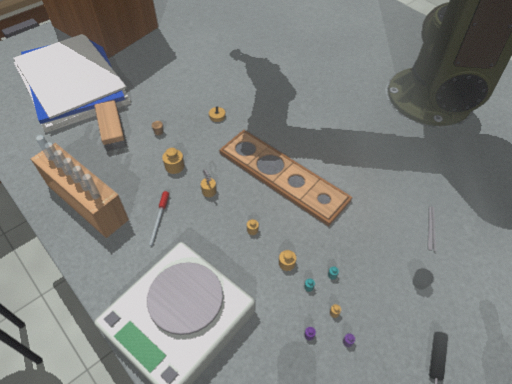

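The top view shows m500 at about (342,158), m200 at (210,169), m100 at (248,168), the hooked mass at (301,164) and the slotted disc at (369,225). The tray wells sit at about (232,229), (260,225), (288,219) and (316,215). There are two candidates for m50: the brass item in the scene view at (336,310), among the purple and turquoise ones, and a brownish item at scene (158,128) / top (383,170). I'll enlarge both.

```bash
python3 - <<'E'
from h import *
t=dict(np.load("/tmp/top.npz")); s=dict(np.load("/tmp/scene.npz"))
a=cv2.resize(t["pixels"][130:250,120:400],None,fx=2.8,fy=2.8,interpolation=cv2.INTER_CUBIC)[:, :784]
b=cv2.resize(s["pixels"][240:360,270:370],(250,260),interpolation=cv2.INTER_CUBIC)
c=cv2.resize(s["pixels"][95:195,130:230],(260,260),interpolation=cv2.INTER_CUBIC)
row=np.zeros((260,784,3),np.uint8); row[:,:250]=b; row[:,260:520]=c
save("crop1",np.vstack([a,row]))
for n,S,pts in(("top",t,[(342,158),(210,169),(248,168),(301,164),(369,225),(383,170),(232,229),(260,225),(288,219),(316,215),(163,145),(142,161),(186,168),(181,187)]),("scene",s,[(336,308),(158,126),(172,155),(288,258),(253,224),(333,271),(310,284),(310,333),(349,340)])):
    P=cloud(S)
    for u,v in pts: print(n,u,v,np.round(P[v,u],3),S["pixels"][v,u])
E
```

```text
top 342 158 [ 0.65  -0.235  0.053] [200 153  55]
top 210 169 [0.626 0.111 0.039] [201 157  57]
top 248 168 [0.628 0.011 0.035] [197 152  57]
top 301 164 [ 0.639 -0.129  0.033] [158 123  57]
top 369 225 [ 0.477 -0.309  0.013] [99 79 38]
top 383 170 [ 0.623 -0.352  0.027] [165 125  75]
top 232 229 [0.471 0.054 0.009] [111 116 118]
top 260 225 [ 0.48  -0.019  0.014] [113 119 120]
top 288 219 [ 0.496 -0.093  0.012] [109 114 115]
top 316 215 [ 0.506 -0.168  0.01 ] [66 68 69]
top 163 145 [0.695 0.239 0.027] [103  47 137]
top 142 161 [0.651 0.293 0.031] [100  42 132]
top 186 168 [0.631 0.175 0.031] [  7 144 140]
top 181 187 [0.58  0.187 0.03 ] [  1 151 147]
scene 336 308 [0.637 0.245 0.028] [200 162  99]
scene 158 126 [ 0.624 -0.35   0.024] [166 133 102]
scene 172 155 [ 0.662 -0.227  0.053] [155 128  78]
scene 288 258 [0.638 0.12  0.04 ] [162 133  85]
scene 253 224 [0.636 0.016 0.034] [159 131  83]
scene 333 271 [0.586 0.191 0.026] [ 64 111 110]
scene 310 284 [0.639 0.182 0.028] [ 59 102 103]
scene 310 333 [0.703 0.246 0.025] [79 58 99]
scene 349 340 [0.661 0.298 0.024] [ 97  76 117]
```

View pics/crop1.png

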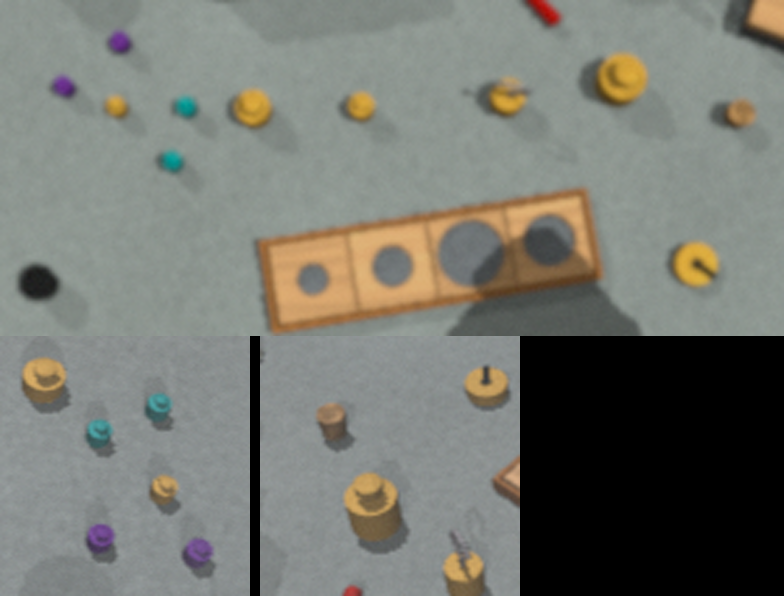

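Confirmed in the crop: m50 is the brass knobbed piece at top (161,167) / scene (336,310). The brown item at top (383,170) is a knobless cork. From left to right the wells are 50, 100, 500, 200. Next I'll work out the centres.

```bash
cat >> h.py <<'E'
def plane(S,uv,z):
    r=cv2.undistortPoints(np.array(uv,float).reshape(-1,1,2),np.array(S["intrinsics"]),np.array([float(S["k1"]),0,0,0])).reshape(-1,2)
    T=np.array(S["cam_to_world"]); d=np.c_[r,np.ones(len(r))]@T[:3,:3].T; o=T[:3,3]
    return o+d*((z-o[2])/d[:,2])[:,None]
def centre(S,g,R,H):
    "circle fit: mean position of brass points near guess g, by knob-height slice and by body outline"
    P=cloud(S); near=np.hypot(P[...,0]-g[0],P[...,1]-g[1])<R+.02
    k=near&(P[...,2]>H-.007); v,u=np.nonzero(k)
    return plane(S,np.c_[u,v],H-.003)[:,:2].mean(0) if len(u) else None,len(u)
E
python3 - <<'E'
from h import *
t=dict(np.load("/tmp/top.npz")); s=dict(np.load("/tmp/scene.npz"))
for n,g,R,H in(("500",(.655,-.232),.023,.054),("200",(.632,.116),.017,.04),("100",(.632,.014),.0125,.034),("50",(.637,.245),.0095,.029),("cork",(.624,-.351),.01,.027)):
    print(n,[(np.round(c,4),k) for c,k in(centre(t,g,R,H),centre(s,g,R,H))])
# body blob: brass-coloured centroid in top image, projected mid height
for S,nm,W in((t,"top",[(232,229),(260,225),(289,219),(316,215)]),(s,"scene",[(324,198),(297,181),(271,163),(246,148)])):
    hsv=cv2.cvtColor(S["pixels"],cv2.COLOR_RGB2HSV); felt=cv2.morphologyEx((hsv[...,1]<60).astype(np.uint8),cv2.MORPH_OPEN,np.ones((2,2)))
    n,l,st,c=cv2.connectedComponentsWithStats(felt,connectivity=4)
    for w in W:
        i=l[w[1],w[0]]
        if i==0: print("no"); continue
        cs=cv2.findContours((l==i).astype(np.uint8),cv2.RETR_EXTERNAL,cv2.CHAIN_APPROX_NONE)[0][0].reshape(-1,2)
        X=plane(S,cs,.013)[:,:2]; (x,y),r=cv2.minEnclosingCircle((X*1000).astype(np.float32))
        print(nm,w,st[i,4],np.round(plane(S,[c[i]],.013)[0,:2],4),"circ",round(x),round(y),round(2*r))
E
```

```text
500 [(array([ 0.6582, -0.2393]), 72), (array([ 0.6569, -0.2369]), 86)]
200 [(array([0.6325, 0.1113]), 37), (array([0.6317, 0.1139]), 66)]
100 [(array([0.6335, 0.0075]), 32), (array([0.6323, 0.0113]), 35)]
50 [(array([0.6357, 0.2431]), 25), (array([0.6354, 0.2457]), 36)]
cork [(array([ 0.624 , -0.3565]), 74), (array([ 0.6237, -0.3537]), 87)]
top (232, 229) 80 [0.4666 0.0531] circ 467 53 26
top (260, 225) 138 [ 0.4783 -0.0212] circ 479 -21 34
top (289, 219) 415 [ 0.4897 -0.0949] circ 490 -95 61
top (316, 215) 237 [ 0.5015 -0.1696] circ 502 -169 46
scene (324, 198) 101 [0.4687 0.0597] circ 468 60 27
scene (297, 181) 166 [ 0.4805 -0.0145] circ 480 -14 37
scene (271, 163) 427 [ 0.4924 -0.0877] circ 492 -88 62
scene (246, 148) 233 [ 0.5036 -0.162 ] circ 503 -163 48
```

```bash
python3 - <<'E'
from h import *
t=dict(np.load("/tmp/top.npz")); s=dict(np.load("/tmp/scene.npz"))
for S,nm in((t,"top"),(s,"scene")):
    P=cloud(S); hsv=cv2.cvtColor(S["pixels"],cv2.COLOR_RGB2HSV)
    X,Y,Z=P[...,0],P[...,1],P[...,2]
    b=(X>.54)&(X<.6)&(Y>-.1)&(Y<.1); print(nm,"bench z",np.nanmedian(Z[b]),"tray top z",np.nanpercentile(Z[(abs(X-.485)<.03)&(abs(Y+.057)<.02)],[10,50,90]))
    m=(hsv[...,1]>70)&(hsv[...,0]<25)&(X>.4)&(X<.57)&(Y>-.26)&(Y<.14)
    n,l,st,c=cv2.connectedComponentsWithStats(m.astype(np.uint8)); i=1+st[1:,4].argmax()
    cs=cv2.findContours((l==i).astype(np.uint8),cv2.RETR_EXTERNAL,cv2.CHAIN_APPROX_NONE)[0]
    cs=max(cs,key=len).reshape(-1,2); Q=plane(S,cs,.014)[:,:2]
    print(cv2.minAreaRect((Q*1000).astype(np.float32)))
E
```

```text
top bench z 0.0014866003235551872 tray top z [0.01060371 0.01613813 0.01949161]
((486.2162780761719, -54.71269226074219), (90.34026336669922, 316.2638244628906), 8.786911010742188)
scene bench z -8.283795278163364e-05 tray top z [0.01004104 0.01525873 0.01729987]
((489.0273742675781, -53.296539306640625), (95.5118179321289, 315.6076354980469), 8.875693321228027)
```

```bash
cat >> h.py <<'E'
from scipy.spatial.transform import Rotation as Rn
def to(x,y,z,*more):
    o=status.get_obs(); q=o["tcp_rot"]; R=Rn.from_quat([q[1],q[2],q[3],q[0]])
    print("t",round(o["clock"],2),"tcp",np.round(o["tcp_pos"]*1000,1),"F",np.round(o["force"],1),"w",round(o["gripper_width"],3))
    for p in [(x,y,z),*more]: print(p,"shift mm",np.round(R.inv().apply((np.array(p)-o["tcp_pos"])*1000),1))
E
python3 -c "
from h import *
to(.6575,-.238,.1,(.6575,-.238,.006))"
```

```text
t 0.1 tcp [ 222.3 -556.9  191.2] F [-0.8  0.2  0.6] w 0.998
(0.6575, -0.238, 0.1) shift mm [-522.4  134.7   91.3]
(0.6575, -0.238, 0.006) shift mm [-522.4  134.5  185.3]
```

arm_command(
  targets="100 -40 10 5; 100 -80 20 10; 100 -120 31 20; 100 -160 41 25; 100 -200 51 30; 100 -240 62 40; 100 -280 72 50; 100 -320 82 60; 100 -360 93 65; 100 -400 103 70",
  grip_force=40,
)

```text
$.targets[0]: bad value
```

arm_command(
  targets="100 -40 10 5; 100 -80 20 10; 100 -122 32 20; 100 -122 32 20; 100 -122 32 20",
)

```text
$.targets[0]: bad value
```

```bash
python3 -c "
from h import *
to(.6575,-.238,.1,(.6575,-.238,.006))"
```

```text
t 0.1 tcp [ 222.3 -556.9  191.2] F [-0.8  0.2  0.6] w 0.998
(0.6575, -0.238, 0.1) shift mm [-522.4  134.7   91.3]
(0.6575, -0.238, 0.006) shift mm [-522.4  134.5  185.3]
```

arm_command(
  targets="100 -40 10 5 0; 100 -80 20 10 0; 100 -120 31 20 0; 100 -160 41 25 0; 100 -200 51 30 0; 100 -240 62 40 0; 100 -280 72 50 0; 100 -320 82 60 0; 100 -360 93 65 0; 100 -400 103 70 0",
  grip_force=40,
)

```text
clock: 0.93
tcp_pos: [0.5541, -0.3133, 0.1213]
tcp_rot: [-0.001, -0.189, 0.982, 0.0]
force: [0.5, -0.6, 0.2]
gripper_width: 0.997
```

arm_command(
  targets="100 -40 10 5 0; 100 -80 20 10 0; 100 -122 32 20 0; 100 -122 32 20 0; 100 -122 32 20 0",
)

```text
clock: 1.35
tcp_pos: [0.6551, -0.2378, 0.0993]
tcp_rot: [-0.002, -0.19, 0.982, 0.001]
force: [0.0, -0.8, -0.8]
gripper_width: 0.998
```

```bash
python3 -c "
from h import *
to(.6575,-.238,.1,(.6575,-.238,.006))
a=snap('top');b=snap('scene')
A=cv2.resize(a['pixels'][100:260,270:430],(400,400),interpolation=2);B=cv2.resize(b['pixels'][70:230,90:250],(400,400),interpolation=2)
save('m500a',np.hstack([A,B]))"
```

```text
t 1.35 tcp [ 655.1 -237.8   99.3] F [ 0.  -0.8 -0.8] w 0.998
(0.6575, -0.238, 0.1) shift mm [-2.1 -1.  -0.7]
(0.6575, -0.238, 0.006) shift mm [-2.5 -1.3 93.3]
```

View pics/m500a.png

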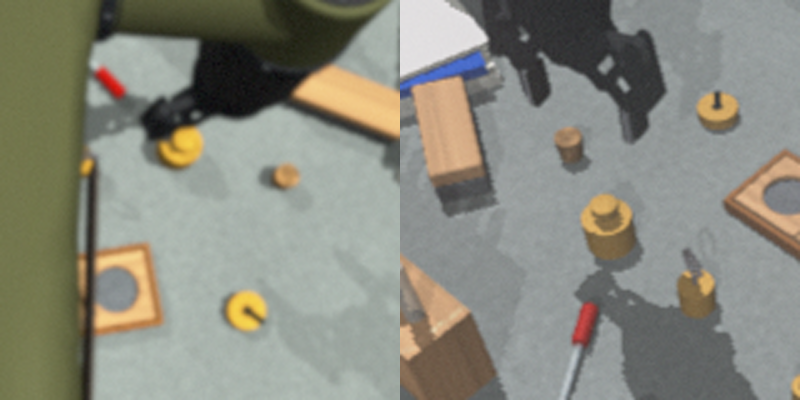

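The fingers hang over m500; in the scene view the tips are at about (146,108) and (182,124), with the mass at (172,158). I'll check the tip midpoint against the calibration.

```bash
cat >> h.py <<'E'
def proj(S,p):
    T=np.linalg.inv(np.array(S["cam_to_world"])); c=T[:3,:3]@np.array(p,float)+T[:3,3]; x,y=c[:2]/c[2]; f=1+float(S["k1"])*(x*x+y*y)
    K=np.array(S["intrinsics"]); return np.round([K[0,0]*x*f+K[0,2],K[1,1]*y*f+K[1,2]],1)
def tips(S,x,y,zlo,r=.06):
    P=cloud(S); hsv=cv2.cvtColor(S["pixels"],cv2.COLOR_RGB2HSV)
    m=(hsv[...,2]<90)&(np.hypot(P[...,0]-x,P[...,1]-y)<r+.02)&(P[...,2]>zlo)
    n,l,st,c=cv2.connectedComponentsWithStats((m&(P[...,2]<zlo+.05)).astype(np.uint8))
    for i in range(1,n):
        if st[i,4]>25: q=P[l==i]; print(st[i,4],"mean",np.round(q.mean(0),4),"zmin",np.round(np.percentile(q[:,2],3),4))
E
python3 - <<'E'
from h import *
s=snap('scene'); ex,ey=np.array([-.9287,-.3707,0]),np.array([-.3707,.9287,0])
T=np.array([.6551,-.2378,.0993])
for z in(0,.013):
    for sg in(-1,1): print(z,proj(s,T+[0,0,z]+sg*.0425*ey),proj(s,T+[0,0,z]+sg*.057*ey))
tips(s,.655,-.238,.085)
E
```

```text
0 [152.1 129.4] [146.6 127.1]
0 [185.5 142.9] [191.3 145.3]
0.013 [150.9 125. ] [145.4 122.8]
0.013 [184.7 138.6] [190.6 141. ]
```

```bash
python3 - <<'E'
from h import *
s=snap('scene'); P=cloud(s)
for u,v in[(182,123),(181,119),(184,112),(146,109),(144,105),(143,98)]: print(u,v,np.round(P[v,u],4),s['pixels'][v,u])
b=P[100:135,170:195]; ok=(s['pixels'][100:135,170:195].max(-1)<80)&(b[...,2]>.05); print(ok.sum(),np.round(np.nanpercentile(b[ok],[3,50,97],axis=0),4))
b=P[80:118,130:156]; ok=(s['pixels'][80:118,130:156].max(-1)<80)&(b[...,2]>.05); print(ok.sum(),np.round(np.nanpercentile(b[ok],[3,50,97],axis=0),4))
print(status.get_obs()['tcp_pos'],status.get_obs()['gripper_width'])
E
```

```text
182 123 [ 0.6434 -0.1901  0.1656] [76 77 81]
181 119 [ 0.6441 -0.1898  0.1769] [79 81 83]
184 112 [ 0.6382 -0.184   0.1957] [53 53 55]
146 109 [ 0.6717 -0.279   0.1569] [87 86 87]
144 105 [ 0.6746 -0.2765  0.1711] [56 52 53]
143 98 [ 0.6731 -0.2759  0.1888] [51 50 52]
301 [[ 0.6202 -0.1993  0.1701]
 [ 0.6391 -0.1854  0.2095]
 [ 0.6528 -0.1679  0.2305]]
442 [[ 0.662  -0.3015  0.1632]
 [ 0.6737 -0.2758  0.2128]
 [ 0.6837 -0.2155  0.2717]]
[ 0.65402483 -0.24129651  0.10326033] 1.0029035103151829
```

```bash
python3 - <<'E'
from h import *
tc=[]
for _ in range(3):
    s=snap('scene'); tc.append(status.get_obs()['tcp_pos'])
print(np.round(tc,4)); P=cloud(s)
c=s['pixels'][60:200,110:230]; z=np.nan_to_num(P[60:200,110:230,2])
A=cv2.resize(c,(390,455),interpolation=2)
B=cv2.resize(cv2.applyColorMap(np.clip(z/.25*255,0,255).astype(np.uint8),2),(390,455),interpolation=0)
save('grip',np.hstack([A,B]))
E
```

```text
[[ 0.654  -0.2414  0.1035]
 [ 0.6541 -0.2413  0.1035]
 [ 0.6541 -0.2412  0.1034]]
```

View pics/grip.png

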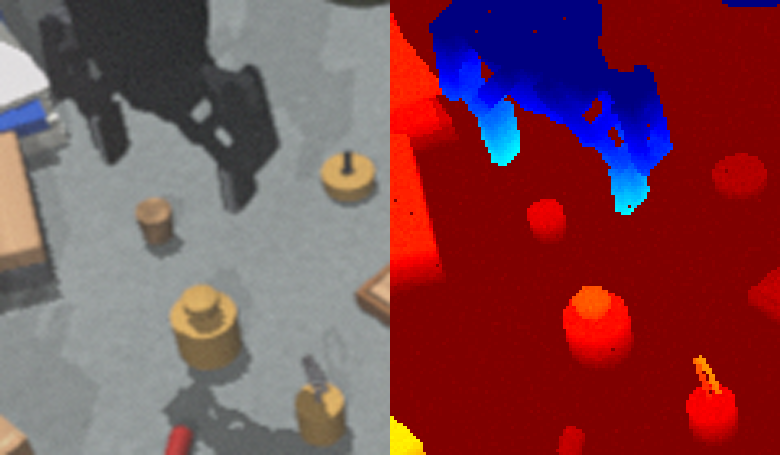

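The picture shows the finger ends at about z 0.16 (scene (183,125)), which is higher than the reported TCP z of 0.103 explains. I'll shut the fingers while still in the air and measure again.

arm_command(
  targets="0 0 0 0 0; 0 0 0 0 0; 0 0 0 0 0; 0 0 0 0 0; 0 0 0 0 0; 0 0 0 0 0; 0 0 0 0 0; 0 0 0 0 0; 0 0 0 0 0; 0 0 0 0 0",
)

```text
clock: 2.53
tcp_pos: [0.6546, -0.2402, 0.1024]
tcp_rot: [-0.0, -0.189, 0.982, 0.0]
force: [-0.4, 0.5, -0.1]
gripper_width: 0.0
```

```bash
python3 - <<'E'
from h import *
s=snap('scene'); P=cloud(s); t=snap('top'); Q=cloud(t)
o=status.get_obs(); print(o['tcp_pos'],o['gripper_width'],o['qpos'])
for S,C,n in((s,P,'scene'),(t,Q,'top')):
    m=(np.hypot(C[...,0]-.654,C[...,1]+.241)<.07)&(C[...,2]>.07)&(C[...,2]<.3)
    z=C[m][:,2]; print(n,m.sum(),np.sort(z)[:12].round(3)); k=m&(C[...,2]<np.sort(z)[5]+.02); print(np.round(C[k].mean(0),4), 'px of tcp',proj(S,o['tcp_pos']),np.argwhere(k)[-1][::-1])
c=s['pixels'][60:200,110:230]; save('grip2',cv2.resize(c,(390,455),interpolation=2))
E
```

```text
[ 0.65463439 -0.24017054  0.10245941] 0.000978678051315426 [-6.59984908e-02  3.03899216e-01  2.18553014e-01 -6.72390845e-05
 -1.48547762e+00 -1.12497895e+00]
scene 2022 [0.143 0.143 0.144 0.144 0.144 0.147 0.147 0.148 0.148 0.148 0.148 0.148]
[ 0.6575 -0.2318  0.1567] px of tcp [167.9 134.3] [166 124]
top 404 [0.142 0.145 0.147 0.15  0.15  0.153 0.156 0.156 0.159 0.16  0.161 0.162]
[ 0.6432 -0.241   0.1576] px of tcp [347.8 151.4] [352 152]
```

View pics/grip2.png

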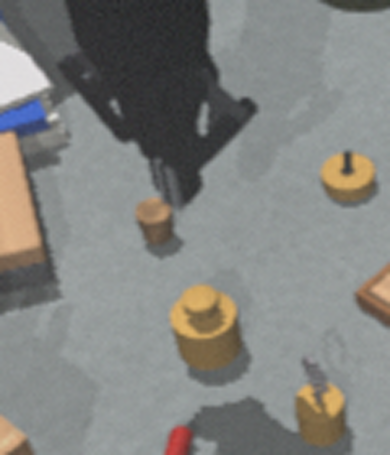

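With the fingers shut, both cameras put the tips at z about 0.142 (scene (166,123)) while the TCP reads 0.1025. The reported TCP looks biased about 4 cm low, so I'll test it lower down, still above the knob under either reading.

arm_command(
  targets="0 -3 1 20 0; 0 -3 1 38 0; 0 -3 1 38 0; 0 -3 1 38 0",
)

```text
clock: 2.97
tcp_pos: [0.6562, -0.2381, 0.0634]
tcp_rot: [-0.001, -0.189, 0.982, 0.0]
force: [-0.2, 0.6, 0.9]
gripper_width: -0.0
```

```bash
cat >> h.py <<'E'
def low(z0,r=.05,zmin=.06):
    o=status.get_obs(); x,y,z=o['tcp_pos']; print(np.round(o['tcp_pos'],4),round(o['gripper_width'],3),np.round(o['force'],1))
    for n in('scene','top'):
        S=snap(n); C=cloud(S); g=S['pixels'].max(-1).astype(int)-S['pixels'].min(-1)
        m=(np.hypot(C[...,0]-x,C[...,1]-y)<r)&(C[...,2]>z0)&(C[...,2]<.3)&(g<25)
        if m.sum()<20: print(n,'few'); continue
        zl=np.sort(C[m][:,2])[4]; k=m&(C[...,2]<zl+.015); print(n,'tip z',zl.round(4),'xy',np.round(C[k].mean(0),4),k.sum())
E
python3 -c "
from h import *
low(.062)"
```

```text
[ 0.6562 -0.2381  0.0634] -0.0 [-0.2  0.6  0.9]
scene tip z 0.1063 xy [ 0.6602 -0.2298  0.1146] 63
top tip z 0.1346 xy [ 0.6463 -0.241   0.1268] 6
```

The offset is constant: true tip z is about the reported z + 0.04. I'll open and descend in stages with a check.

arm_command(
  targets="85 -1 0 0 0; 85 -1 0 0 0; 85 -1 0 0 0; 85 -1 0 0 0; 85 -1 0 0 0; 85 -1 0 20 0; 85 -1 0 40 0; 85 -1 0 60 0; 85 -1 0 75 0; 85 -1 0 75 0",
)

```text
clock: 3.9
tcp_pos: [0.6554, -0.237, -0.0152]
tcp_rot: [-0.003, -0.189, 0.982, 0.002]
force: [0.1, 0.8, -0.4]
gripper_width: 0.851
```

```bash
python3 - <<'E'
from h import *
low(.012,r=.075)
s=snap('scene'); t=snap('top')
save('m500b',np.hstack([cv2.resize(s['pixels'][90:210,110:230],(390,390),interpolation=2),cv2.resize(t['pixels'][100:220,280:400],(390,390),interpolation=2)]))
E
```

```text
[ 0.6554 -0.237  -0.0152] 0.851 [ 0.1  0.8 -0.4]
scene tip z 0.0304 xy [ 0.6595 -0.2426  0.0386] 64
top tip z 0.0521 xy [ 0.6354 -0.2018  0.0501] 9
```

View pics/m500b.png

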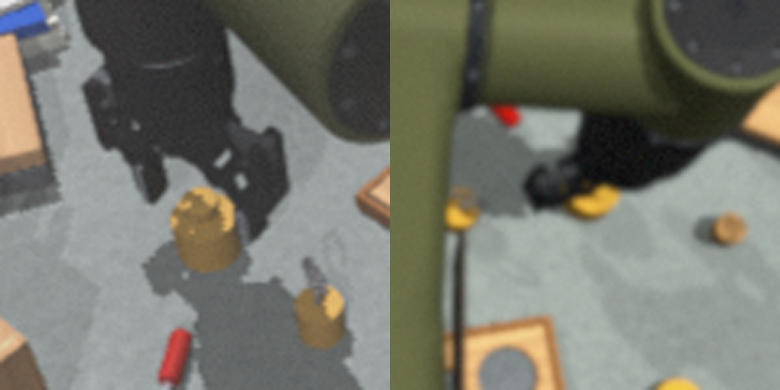

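The picture shows the fingers straddling m500 centrally: tips at crop (152,200) and (250,238), body axis at about (205,213). I'll go down 14 mm and close.

arm_command(
  targets="85 -2 0 14 0; 85 -2 0 14 0; 40 -2 0 14 0; 40 -2 0 14 0; 40 -2 0 14 0; 40 -2 0 14 0; 40 -2 0 14 0; 40 -2 0 14 0",
  grip_force=60,
)

```text
clock: 4.77
tcp_pos: [0.6604, -0.2373, -0.0233]
tcp_rot: [0.001, -0.189, 0.982, -0.0]
force: [-1.2, -0.6, 4.9]
gripper_width: 0.498
```

arm_command(
  targets="40 0 0 -10 0; 40 0 0 -30 0; 40 0 0 -60 0; 40 0 0 -60 0",
)

```text
clock: 5.1
tcp_pos: [0.6621, -0.2379, 0.0415]
tcp_rot: [0.003, -0.189, 0.982, -0.002]
force: [0.9, -1.8, -1.6]
gripper_width: 0.502
```

```bash
python3 - <<'E'
from h import *
s=snap('scene'); P=cloud(s)
save('m500c',cv2.resize(s['pixels'][60:200,90:250],(640,560),interpolation=2))
o=status.get_obs(); x,y=o['tcp_pos'][:2]; hsv=cv2.cvtColor(s['pixels'],cv2.COLOR_RGB2HSV)
m=(hsv[...,1]>100)&(hsv[...,0]<30)&(np.hypot(P[...,0]-x,P[...,1]-y)<.05)&(P[...,2]>.02); print(o['tcp_pos'],m.sum(),np.sort(P[m][:,2])[[3,8]],np.sort(P[m][:,2])[-8])
to(.4918,-.0916,.05)
E
```

```text
[ 0.66159352 -0.23730171  0.03901271] 288 [0.07099635 0.07191354] 0.11828266801330256
t 5.15 tcp [ 661.6 -237.3   39. ] F [-0.1  0.2 -3.6] w 0.5
(0.4918, -0.0916, 0.05) shift mm [103.6 198.3 -12. ]
```

View pics/m500c.png

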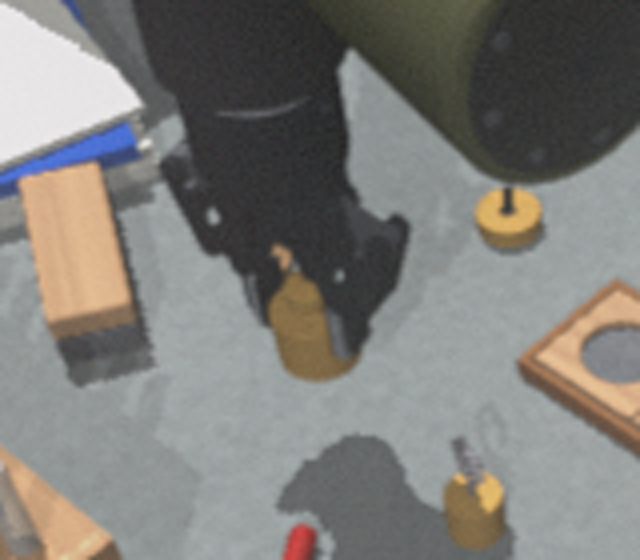

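m500 is held upright; its lower edge in the picture is around (318,375), clear of the bench. Now over to well500, a bit higher to clear the hook.

arm_command(
  targets="40 0 0 -30 0; 40 10 20 -35 0; 40 20 40 -35 0; 40 30 60 -35 0; 40 40 80 -35 0; 40 50 100 -35 0; 40 60 120 -35 0; 40 70 140 -35 0; 40 80 160 -35 0; 40 90 180 -35 0",
)

```text
clock: 5.98
tcp_pos: [0.5072, -0.1022, 0.0681]
tcp_rot: [-0.002, -0.189, 0.982, 0.001]
force: [-0.0, 1.3, -3.9]
gripper_width: 0.502
```

arm_command(
  targets="40 10 17 10 0; 40 10 17 30 0; 40 10 17 45 0; 40 10 17 45 0; 40 10 17 45 0",
)

```text
clock: 6.4
tcp_pos: [0.4923, -0.0911, 0.0237]
tcp_rot: [-0.002, -0.189, 0.982, 0.0]
force: [0.2, 0.4, -4.1]
gripper_width: 0.503
```

```bash
python3 - <<'E'
from h import *
s=snap('scene'); P=cloud(s)
o=status.get_obs(); x,y=o['tcp_pos'][:2]; hsv=cv2.cvtColor(s['pixels'],cv2.COLOR_RGB2HSV)
m=(hsv[...,1]>100)&(hsv[...,0]<30)&(np.hypot(P[...,0]-x,P[...,1]-y)<.05)&(P[...,2]>.025); print(o['tcp_pos'],m.sum(),np.sort(P[m][:,2])[[3,8]])
print('axis bottom at',proj(s,(.4918,-.0916,.035)),'well centre',proj(s,(.4918,-.0916,.013)))
save('w500',cv2.resize(s['pixels'][100:220,200:360],(640,480),interpolation=2))
E
```

```text
[ 0.49350014 -0.09125711  0.02517024] 374 [0.05137839 0.05238786]
axis bottom at [270.3 157.9] well centre [270.  164.2]
```

View pics/w500.png

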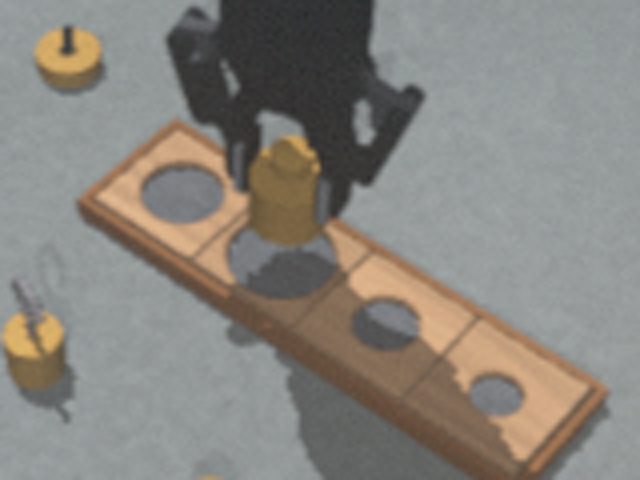

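The picture shows m500's underside centre at about crop (287,216), above the big recess, whose centre is (284,255). With the mass still ~40 mm above the felt, that lines up with the projection to about 1 px. Lowering.

arm_command(
  targets="40 0 0 15 0; 40 0 0 28 0; 40 0 0 34 0; 40 0 0 37 0; 40 0 0 38 0; 40 0 0 38 0",
)

```text
clock: 6.95
tcp_pos: [0.4944, -0.0913, -0.0118]
tcp_rot: [0.0, -0.189, 0.982, -0.0]
force: [-1.0, 0.6, -4.1]
gripper_width: 0.503
```

arm_command(
  targets="40 0 0 1 0; 40 0 0 1 0; 40 0 0 1 0",
)

```text
clock: 7.2
tcp_pos: [0.4942, -0.0911, -0.013]
tcp_rot: [0.0, -0.189, 0.982, 0.0]
force: [0.2, 0.1, -5.6]
gripper_width: 0.499
```

arm_command(
  targets="40 0 0 1 0; 40 0 0 1 0; 40 0 0 1 0",
)

```text
clock: 7.45
tcp_pos: [0.4944, -0.0911, -0.0133]
tcp_rot: [0.001, -0.189, 0.982, -0.0]
force: [-3.7, 1.3, 4.4]
gripper_width: 0.501
```

arm_command(
  targets="40 0 0 1 0; 40 0 0 1 0; 40 0 0 1 0",
)

```text
clock: 7.7
tcp_pos: [0.4945, -0.0912, -0.0134]
tcp_rot: [0.001, -0.189, 0.982, -0.0]
force: [-7.1, 2.5, 10.4]
gripper_width: 0.497
```

Contact felt (the z force went from -5 to +10 N). Releasing and rising.

arm_command(
  targets="55 0 0 0 0; 60 0 0 0 0; 65 0 0 0 0; 65 0 0 0 0; 65 0 0 -5 0; 65 0 0 -20 0; 65 0 0 -50 0; 65 0 0 -90 0; 65 0 0 -90 0; 65 0 0 -90 0",
)

```text
clock: 8.53
tcp_pos: [0.4959, -0.0911, 0.0778]
tcp_rot: [0.003, -0.189, 0.982, -0.0]
force: [0.3, 0.1, -1.2]
gripper_width: 0.649
```

```bash
python3 - <<'E'
from h import *
s=snap('scene'); c,k=centre(s,(.4918,-.0916),.023,.064); print(c,k)
to(.632,.1126,.05)
E
```

```text
[ 0.37123656 -0.21235836] 2089
t 8.58 tcp [494.6 -90.9  75.6] F [-0.2  0.3 -1.3] w 0.651
(0.632, 0.1126, 0.05) shift mm [-203.   138.1   26.1]
```

arm_command(
  targets="65 -29 19 0 0; 65 -59 39 0 0; 65 -88 59 0 0; 65 -118 79 0 0; 65 -147 98 0 0; 65 -177 118 0 0; 65 -206 138 20 0; 65 -206 138 40 0; 65 -206 138 60 0; 65 -206 138 60 0",
)

```text
clock: 9.42
tcp_pos: [0.6302, 0.1129, 0.0071]
tcp_rot: [-0.006, -0.189, 0.982, -0.0]
force: [-1.0, 0.0, -1.9]
gripper_width: 0.653
```

```bash
python3 - <<'E'
from h import *
low(.043,r=.06)
s=snap('scene'); t=snap('top'); P=cloud(t)
c,k=centre(t,(.4918,-.0916),.023,.064); print('m500',c,k)
to(.632,.1126,.05)
p=proj(s,(.632,.1126,.03)); print(p, [proj(s,np.array([.632,.1126,.06])+sg*.0275*np.array([-.3707,.9287,0])) for sg in(-1,1)])
save('m200a',cv2.resize(s['pixels'][190:310,215:365],(600,480),interpolation=2))
E
```

```text
[0.6302 0.1129 0.0071] 0.653 [-1.   0.  -1.9]
scene tip z 0.0549 xy [0.6374 0.1115 0.0621] 74
top tip z 0.0646 xy [0.6238 0.1092 0.0696] 18
m500 [ 0.49129208 -0.09276996] 78
t 9.62 tcp [634.8 113.1  16.1] F [ 1.  -0.5  0.2] w 0.652
(0.632, 0.1126, 0.05) shift mm [  2.7   0.5 -33.9]
[287.3 256.2] [array([275.1, 242.7]), array([301.8, 254.6])]
```

View pics/m200a.png

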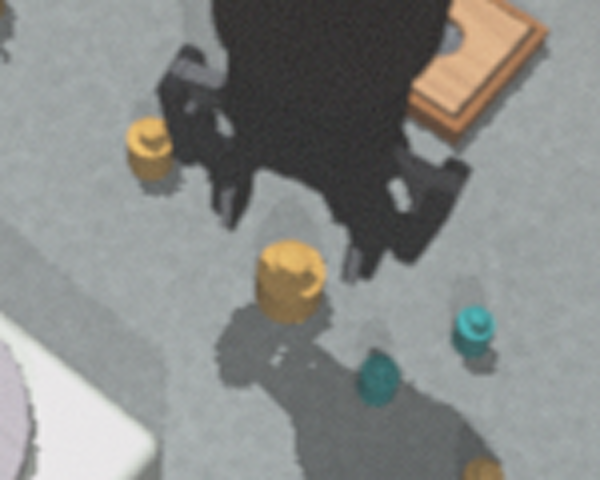

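The picture shows m200 at crop (290,280) between the fingertips at (230,225) and (360,278), centred. m500 reads (0.491,-0.093), in its well. Descending 46 mm and gripping.

arm_command(
  targets="65 1 0 20 0; 65 1 0 38 0; 65 1 0 46 0; 65 1 0 46 0; 65 1 0 46 0; 30 1 0 46 0; 30 1 0 46 0; 30 1 0 46 0; 30 1 0 46 0; 30 1 0 46 0",
  grip_force=40,
)

```text
clock: 10.45
tcp_pos: [0.6344, 0.1133, -0.0294]
tcp_rot: [0.001, -0.189, 0.982, 0.0]
force: [-0.0, 0.0, 5.4]
gripper_width: 0.364
```

arm_command(
  targets="30 0 0 0 0; 30 0 0 -10 0; 30 0 0 -30 0; 30 0 0 -60 0; 30 0 0 -80 0; 30 0 0 -80 0; 30 0 0 -80 0",
)

```text
clock: 11.03
tcp_pos: [0.6337, 0.1135, 0.05]
tcp_rot: [0.001, -0.189, 0.982, 0.001]
force: [-1.6, 0.2, -3.0]
gripper_width: 0.366
```

```bash
python3 - <<'E'
from h import *
s=snap('scene'); print('100:',centre(s,(.6325,.0095),.0125,.034))
to(.5033,-.1656,.05)
save('m200b',cv2.resize(s['pixels'][170:310,215:365],(514,480),interpolation=2))
E
```

```text
100: (array([0.63231208, 0.01090308]), 34)
t 11.08 tcp [632.6 113.2  48.1] F [-0.1 -0.9 -2.9] w 0.364
(0.5033, -0.1656, 0.05) shift mm [ 223.5 -211.1   -2. ]
```

View pics/m200b.png

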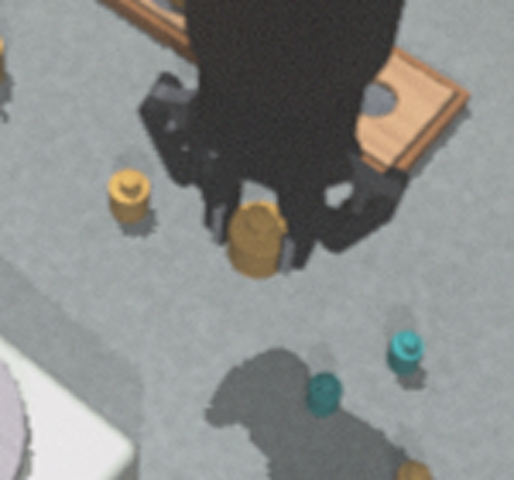

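m200 is held (crop (258,240)) and lifted clear. Moving to well200.

arm_command(
  targets="30 22 -21 0 0; 30 44 -42 0 0; 30 67 -63 0 0; 30 89 -84 0 0; 30 111 -105 0 0; 30 134 -126 0 0; 30 156 -147 0 0; 30 178 -169 0 0; 30 200 -190 0 0; 30 222 -210 0 0",
)

```text
clock: 11.92
tcp_pos: [0.5027, -0.1653, 0.0466]
tcp_rot: [-0.002, -0.189, 0.982, 0.001]
force: [-0.5, 0.2, -1.6]
gripper_width: 0.367
```

arm_command(
  targets="30 0 0 0 0; 30 0 0 15 0; 30 0 0 35 0; 30 0 0 50 0; 30 0 0 50 0; 30 0 0 50 0",
)

```text
clock: 12.42
tcp_pos: [0.5033, -0.1642, -0.0032]
tcp_rot: [-0.002, -0.189, 0.982, 0.0]
force: [0.5, 0.1, -0.7]
gripper_width: 0.361
```

```bash
cat >> h.py <<'E'
def held(S,D,zlo=.022):
    "brass outline of the held mass: lowest edge row pixel and side mean, to axis"
    o=status.get_obs(); x,y=o['tcp_pos'][:2]; P=cloud(S); hsv=cv2.cvtColor(S['pixels'],cv2.COLOR_RGB2HSV)
    m=(hsv[...,1]>110)&(hsv[...,0]<30)&(np.hypot(P[...,0]-x,P[...,1]-y)<D*.5+.012)&(P[...,2]>zlo)
    q=P[m]; z=np.sort(q[:,2])[3]; b=q[q[:,2]<z+.012]
    c=np.array(S['cam_to_world'])[:2,3]-b[:,:2].mean(0); c/=np.linalg.norm(c)
    print(len(q),'bottom z',z.round(4),'axis~',np.round(b[:,:2].mean(0)-c*D/2*.85,4),'tcp',np.round(o['tcp_pos'],4),np.round(o['force'],1))
E
python3 -c "
from h import *
held(snap('scene'),.034)"
```

```text
125 bottom z 0.033 axis~ [ 0.5032 -0.165 ] tcp [ 0.5045 -0.1643 -0.0017] [ 1.2 -0.4 -0.9]
```

The axis measures (0.503,-0.165), which is the well centre, with the underside at about 30 mm. Lowering to contact.

arm_command(
  targets="30 0 0 8 0; 30 0 0 14 0; 30 0 0 17 0; 30 0 0 18 0; 30 0 0 19 0; 30 0 0 19 0",
)

```text
clock: 12.97
tcp_pos: [0.5052, -0.1645, -0.0195]
tcp_rot: [0.0, -0.189, 0.982, -0.0]
force: [-3.4, 1.5, 4.2]
gripper_width: 0.367
```

arm_command(
  targets="30 0 0 1 0; 30 0 0 2 0; 30 0 0 2 0",
)

```text
clock: 13.22
tcp_pos: [0.5058, -0.1648, -0.0195]
tcp_rot: [0.001, -0.189, 0.982, -0.001]
force: [-7.1, 1.8, 14.0]
gripper_width: 0.362
```

arm_command(
  targets="40 0 0 0 0; 45 0 0 0 0; 50 0 0 0 0; 50 0 0 0 0; 50 0 0 -5 0; 50 0 0 -20 0; 50 0 0 -50 0; 50 0 0 -80 0; 50 0 0 -80 0; 50 0 0 -80 0",
)

```text
clock: 14.05
tcp_pos: [0.5063, -0.1644, 0.0601]
tcp_rot: [0.002, -0.189, 0.982, -0.001]
force: [-0.5, 0.3, -1.1]
gripper_width: 0.5
```

arm_command(
  targets="50 -25 15 0 0; 50 -50 31 0 0; 50 -75 46 0 0; 50 -100 62 0 0; 50 -125 77 0 0; 50 -150 93 0 0; 50 -170 105 0 0; 50 -185 115 10 0; 50 -185 115 35 0; 50 -185 115 45 0",
)

```text
clock: 14.88
tcp_pos: [0.6321, 0.012, 0.0079]
tcp_rot: [-0.003, -0.189, 0.982, 0.001]
force: [-0.1, -0.5, -1.8]
gripper_width: 0.502
```

arm_command(
  targets="50 0 0 0 0; 50 0 0 0 0",
)

```text
clock: 15.05
tcp_pos: [0.6331, 0.0103, 0.0116]
tcp_rot: [-0.001, -0.189, 0.982, -0.0]
force: [0.5, -0.0, 1.2]
gripper_width: 0.504
```

```bash
python3 - <<'E'
from h import *
low(.04,r=.05)
t=snap('top'); s=snap('scene')
print('500',centre(t,(.4918,-.0916),.023,.064),centre(s,(.4918,-.0916),.023,.064)); print('200',centre(t,(.5033,-.1656),.017,.05),centre(s,(.5033,-.1656),.017,.05))
to(.633,.0095,.05)
save('m100a',np.hstack([cv2.resize(s['pixels'][120:280,180:340],(480,480),interpolation=2),cv2.resize(t['pixels'][140:260,210:330],(320,480),interpolation=2)]))
E
```

```text
[0.6331 0.0103 0.0116] 0.504 [ 0.5 -0.   1.2]
scene tip z 0.0552 xy [0.6376 0.0109 0.0633] 75
top tip z 0.0642 xy [0.6226 0.0132 0.068 ] 11
500 (array([ 0.49140306, -0.09288707]), 77) (None, 0)
200 (array([ 0.50426642, -0.165688  ]), 37) (None, 0)
t 15.25 tcp [634.7  10.8  14.2] F [0.2 0.1 0.2] w 0.498
(0.633, 0.0095, 0.05) shift mm [  2.   -0.5 -35.8]
```

View pics/m100a.png

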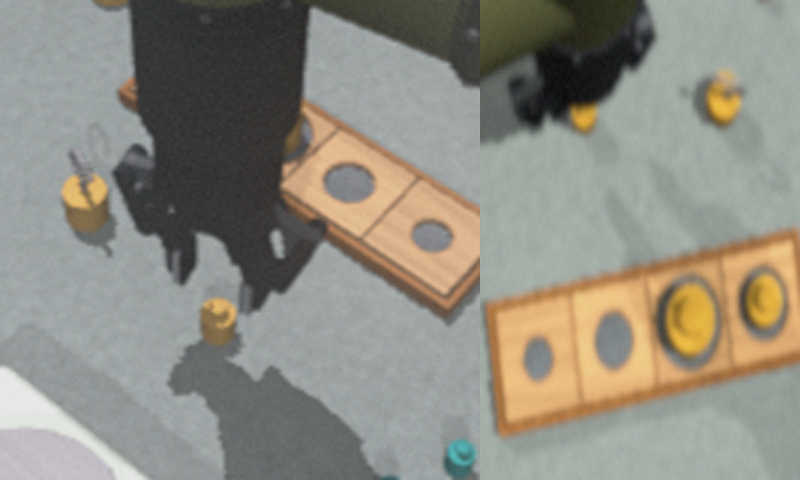

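The picture shows m500 and m200 standing in their wells (right half: (690,318) and (765,300)) and m100 at (218,320) below the open fingers. Grasping m100.

arm_command(
  targets="50 1 0 20 0; 50 1 0 38 0; 50 1 0 46 0; 50 1 0 46 0; 50 1 0 46 0; 20 1 0 46 0; 20 1 0 46 0; 20 1 0 46 0; 20 1 0 46 0; 20 1 0 46 0",
  grip_force=30,
)

```text
clock: 16.08
tcp_pos: [0.6343, 0.0108, -0.0316]
tcp_rot: [0.001, -0.189, 0.982, -0.0]
force: [-0.6, -0.1, 5.7]
gripper_width: 0.262
```

arm_command(
  targets="20 0 0 0 0; 20 0 0 -10 0; 20 0 0 -30 0; 20 0 0 -60 0; 20 0 0 -60 0; 20 0 0 -60 0",
)

```text
clock: 16.58
tcp_pos: [0.6344, 0.0111, 0.0292]
tcp_rot: [0.002, -0.189, 0.982, 0.0]
force: [0.4, 0.5, -1.1]
gripper_width: 0.265
```

```bash
python3 -c "
from h import *
held(snap('scene'),.025)
to(.4802,-.0174,.05)"
```

```text
77 bottom z 0.0697 axis~ [0.6346 0.0099] tcp [0.6332 0.011  0.0271] [ 0.1 -0.4 -1.7]
t 16.63 tcp [633.2  11.   27.1] F [ 0.1 -0.4 -1.7] w 0.263
(0.4802, -0.0174, 0.05) shift mm [152.6  30.3 -23. ]
```

arm_command(
  targets="20 22 5 0 0; 20 44 9 0 0; 20 66 14 0 0; 20 88 18 0 0; 20 110 22 0 0; 20 132 27 0 0; 20 152 31 0 0; 20 152 31 15 0; 20 152 31 30 0; 20 152 31 30 0",
)

```text
clock: 17.47
tcp_pos: [0.4772, -0.0172, -0.0075]
tcp_rot: [-0.003, -0.188, 0.982, 0.001]
force: [-1.4, -0.6, -2.3]
gripper_width: 0.262
```

arm_command(
  targets="20 0 0 0 0; 20 0 0 0 0",
)

```text
clock: 17.63
tcp_pos: [0.4804, -0.017, -0.0033]
tcp_rot: [-0.0, -0.189, 0.982, -0.0]
force: [-0.1, -0.2, 0.1]
gripper_width: 0.265
```

```bash
python3 -c "
from h import *
held(snap('scene'),.025,.024)"
```

```text
99 bottom z 0.0354 axis~ [ 0.4797 -0.0171] tcp [ 0.4808 -0.0169 -0.003 ] [-0.  -0.3 -1.3]
```

Axis at (0.480,-0.017), on centre. Lowering m100.

arm_command(
  targets="20 0 0 8 0; 20 0 0 14 0; 20 0 0 17 0; 20 0 0 18 0; 20 0 0 19 0; 20 0 0 19 0",
)

```text
clock: 18.18
tcp_pos: [0.4806, -0.017, -0.0217]
tcp_rot: [0.0, -0.189, 0.982, -0.0]
force: [-3.1, -0.3, 6.2]
gripper_width: 0.263
```

arm_command(
  targets="20 0 0 1 0; 20 0 0 1 0; 20 0 0 1 0",
)

```text
clock: 18.43
tcp_pos: [0.4809, -0.0171, -0.0217]
tcp_rot: [0.0, -0.189, 0.982, -0.0]
force: [-6.5, 1.4, 10.8]
gripper_width: 0.262
```

arm_command(
  targets="32 0 0 0 0; 36 0 0 0 0; 40 0 0 0 0; 40 0 0 0 0; 40 0 0 -5 0; 40 0 0 -20 0; 40 0 0 -50 0; 40 0 0 -80 0; 40 0 0 -80 0; 40 0 0 -80 0",
)

```text
clock: 19.27
tcp_pos: [0.4818, -0.0164, 0.0588]
tcp_rot: [0.002, -0.189, 0.982, 0.0]
force: [0.2, 0.3, -0.8]
gripper_width: 0.401
```

arm_command(
  targets="40 -27 21 0 0; 40 -54 42 0 0; 40 -81 62 0 0; 40 -108 83 0 0; 40 -135 104 0 0; 40 -162 125 0 0; 40 -189 145 0 0; 40 -216 166 0 0; 40 -241 186 0 0; 40 -241 186 15 0",
)

```text
clock: 20.1
tcp_pos: [0.6376, 0.2496, 0.0415]
tcp_rot: [0.001, -0.19, 0.982, 0.0]
force: [-1.5, -0.2, 0.1]
gripper_width: 0.398
```

arm_command(
  targets="40 0 0 15 0; 40 0 0 28 0; 40 0 0 28 0; 40 0 0 28 0",
)

```text
clock: 20.43
tcp_pos: [0.6344, 0.2444, 0.012]
tcp_rot: [-0.001, -0.189, 0.982, -0.001]
force: [0.1, -0.3, 0.7]
gripper_width: 0.399
```

```bash
python3 - <<'E'
from h import *
low(.04,r=.05)
t=snap('top'); s=snap('scene')
print('100',centre(t,(.4802,-.0174),.0125,.044))
to(.6355,.2445,.05)
save('m50a',np.hstack([cv2.resize(s['pixels'][220:360,270:410],(480,480),interpolation=2),cv2.resize(t['pixels'][130:250,120:240],(320,320),interpolation=2).repeat(1,0)[:320] if 0 else cv2.resize(t['pixels'][140:250,120:230],(320,480),interpolation=2)]))
E
```

```text
[0.6344 0.2444 0.012 ] 0.399 [ 0.1 -0.3  0.7]
scene tip z 0.0577 xy [0.6417 0.2497 0.0649] 60
top tip z 0.0614 xy [0.6282 0.2422 0.0688] 24
100 (array([ 0.47891788, -0.01842092]), 35)
t 20.63 tcp [635.9 245.3  15.1] F [ 0.4 -0.6  0.8] w 0.397
(0.6355, 0.2445, 0.05) shift mm [  0.6  -0.6 -34.9]
```

View pics/m50a.png

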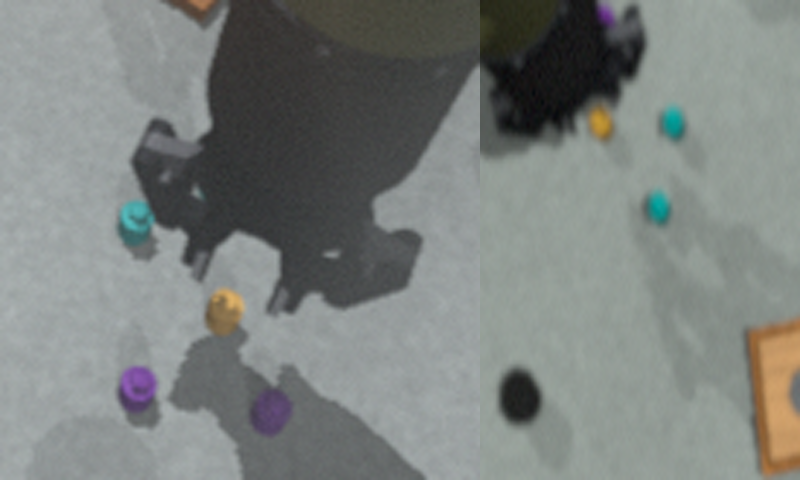

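The picture shows m50 (brass) at crop (224,310), between the fingertips at (198,275) and (280,308). The turquoise piece at (137,222) and the purple ones are clear of the fingers. Grasping.

arm_command(
  targets="40 0 0 20 0; 40 0 0 38 0; 40 0 0 46 0; 40 0 0 46 0; 40 0 0 46 0; 12 0 0 46 0; 12 0 0 46 0; 12 0 0 46 0; 12 0 0 46 0; 12 0 0 46 0",
  grip_force=25,
)

```text
clock: 21.47
tcp_pos: [0.6364, 0.2457, -0.0306]
tcp_rot: [0.001, -0.189, 0.982, 0.0]
force: [-0.7, -0.2, 5.6]
gripper_width: 0.195
```

arm_command(
  targets="12 0 0 0 0; 12 0 0 -10 0; 12 0 0 -30 0; 12 0 0 -60 0; 12 0 0 -60 0; 12 0 0 -60 0",
)

```text
clock: 21.97
tcp_pos: [0.6365, 0.246, 0.0305]
tcp_rot: [0.002, -0.189, 0.982, 0.001]
force: [0.4, 1.2, -2.3]
gripper_width: 0.196
```

```bash
python3 -c "
from h import *
held(snap('scene'),.019)
to(.4687,.0567,.05)"
```

```text
20 bottom z 0.0813 axis~ [0.6281 0.2446] tcp [0.6354 0.2456 0.0284] [ 0.3 -0.1 -1.3]
t 22.02 tcp [635.4 245.6  28.4] F [ 0.3 -0.1 -1.3] w 0.185
(0.4687, 0.0567, 0.05) shift mm [ 224.8 -113.6  -21.9]
```

arm_command(
  targets="12 25 -13 0 0; 12 50 -25 0 0; 12 75 -38 0 0; 12 100 -50 0 0; 12 125 -63 0 0; 12 150 -75 0 0; 12 175 -88 0 0; 12 200 -100 0 0; 12 225 -113 0 0; 12 225 -113 5 0",
)

```text
clock: 22.85
tcp_pos: [0.4659, 0.0545, 0.0224]
tcp_rot: [-0.0, -0.188, 0.982, 0.0]
force: [0.0, 1.8, -0.3]
gripper_width: 0.194
```

arm_command(
  targets="12 0 0 15 0; 12 0 0 25 0; 12 0 0 25 0; 12 0 0 25 0",
)

```text
clock: 23.18
tcp_pos: [0.4674, 0.0565, -0.0036]
tcp_rot: [-0.001, -0.189, 0.982, -0.0]
force: [-0.2, -0.9, -0.7]
gripper_width: 0.191
```

```bash
python3 - <<'E'
from h import *
s=snap('scene'); held(s,.019,.022)
print('axis at z30',proj(s,(.4687,.0567,.03)),'well',proj(s,(.4687,.0567,.016)))
save('w50',cv2.resize(s['pixels'][120:240,260:380],(480,480),interpolation=2))
E
```

```text
53 bottom z 0.0347 axis~ [0.4657 0.0559] tcp [ 0.4681  0.0568 -0.0027] [ 0.3  0.3 -1. ]
axis at z30 [324.8 194.1] well [323.9 197.9]
```

View pics/w50.png

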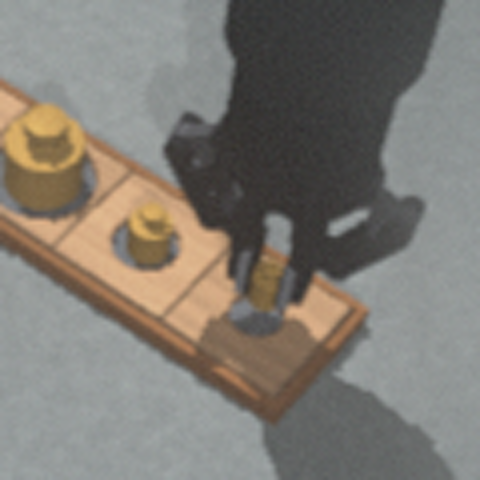

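The picture shows m50 at crop (266,285) over the small recess (258,~312). It's roughly 2 mm off to image right, inside the 5.5 mm clearance; I'll nudge it and lower. m500 and m100 stand in their wells.

arm_command(
  targets="12 -1 -1 6 0; 12 -1 -1 12 0; 12 -1 -1 16 0; 12 -1 -1 18 0; 12 -1 -1 19 0; 12 -1 -1 19 0",
)

```text
clock: 23.73
tcp_pos: [0.4698, 0.0563, -0.0206]
tcp_rot: [0.0, -0.189, 0.982, -0.0]
force: [-3.4, -0.5, 5.6]
gripper_width: 0.191
```

arm_command(
  targets="12 0 0 1 0; 12 0 0 1 0; 12 0 0 1 0",
)

```text
clock: 23.98
tcp_pos: [0.47, 0.0563, -0.0207]
tcp_rot: [0.0, -0.189, 0.982, -0.0]
force: [-5.6, -1.2, 11.0]
gripper_width: 0.189
```

arm_command(
  targets="24 0 0 0 0; 30 0 0 0 0; 35 0 0 0 0; 35 0 0 0 0; 35 0 0 -5 0; 35 0 0 -20 0; 35 0 0 -50 0; 35 0 0 -85 0; 35 0 0 -120 0; 35 0 0 -120 0",
)

```text
clock: 24.82
tcp_pos: [0.4733, 0.0568, 0.106]
tcp_rot: [0.006, -0.189, 0.982, 0.0]
force: [0.3, 0.6, 0.9]
gripper_width: 0.352
```

arm_command(
  targets="35 0 35 0 0; 35 0 70 0 0; 35 0 105 0 0; 35 0 140 0 0; 35 0 175 0 0; 35 0 200 0 0; 35 0 200 0 0; 35 0 200 0 0",
)

```text
clock: 25.48
tcp_pos: [0.3948, 0.243, 0.0975]
tcp_rot: [-0.0, -0.19, 0.982, -0.0]
force: [0.5, -0.0, 0.3]
gripper_width: 0.351
```

```bash
python3 - <<'E'
from h import *
t=snap('top'); s=snap('scene')
for n,w,R,H in(('500',(.4918,-.0916),.023,.064),('200',(.5033,-.1656),.017,.05),('100',(.4802,-.0174),.0125,.044),('50',(.4687,.0567),.0095,.039)):
    print(n,w,*[(np.round(c,4) if c is not None else None,k) for c,k in(centre(t,w,R,H),centre(s,w,R,H))])
t0=dict(np.load('/tmp/top.npz'))
for n,u in(('hook',(301,164)),('slot',(369,225))):
    a,b=[S['pixels'][u[1]-12:u[1]+13,u[0]-12:u[0]+13].astype(int) for S in(t0,t)]; print(n,'mean diff',abs(a-b).mean())
save('end',np.hstack([cv2.resize(t['pixels'][140:260,130:400],(480,300),interpolation=2)[:, :480],cv2.resize(s['pixels'][80:240,190:360],(319,300),interpolation=2)]))
E
```

```text
500 (0.4918, -0.0916) (array([ 0.4914, -0.0927]), 77) (array([ 0.491 , -0.0899]), 85)
200 (0.5033, -0.1656) (array([ 0.5038, -0.1657]), 34) (array([ 0.5029, -0.1633]), 42)
100 (0.4802, -0.0174) (array([ 0.4797, -0.019 ]), 29) (array([ 0.4785, -0.0152]), 27)
50 (0.4687, 0.0567) (array([0.4686, 0.0547]), 33) (array([0.4699, 0.0584]), 26)
hook mean diff 1.7909333333333333
slot mean diff 1.8021333333333334
```

View pics/end.png

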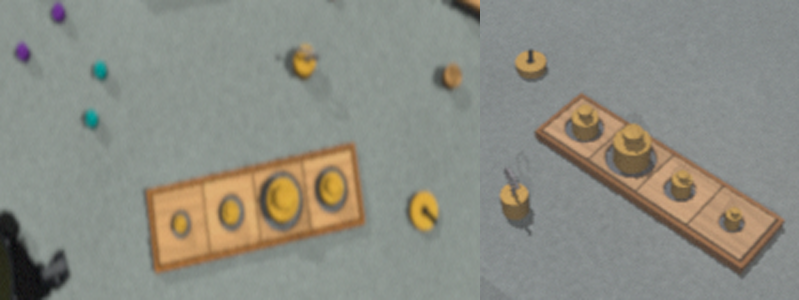

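All four masses stand upright in their wells: top view (180,222), (231,212), (283,198) and (332,186) for 50, 100, 500 and 200. The hooked and slotted pieces are where they were, and the gripper is clear. Handing in.

```bash
python3 -c "
from h import *
print(workorder.hand_in())"
```

```text
the job is handed in; nothing more can be done
None
```

The four knobbed masses are in the tray, each upright in the well made for it. I lowered each one until it touched the felt before letting go, working from the largest to the smallest. The arm had finished by about 25.6 s on the robot's clock, and I handed the job in; no verdict is reported.

- **Masses:** In the last pictures from both cameras, every mass stands within about 2.5 mm of its well centre, against at least 5.5 mm of clearance.
- **Left alone:** The hooked mass and slotted disc look unchanged from the first picture. The purple and turquoise pieces and the cork were not handled and look undisturbed.
- **Disagreements:**
  - The reported TCP height was about 4 cm lower than the fingertips looked in both cameras, so I went by the cameras and by contact force.
  - The TCP readings wandered by a few mm.
  - The two cameras disagreed by 2–4 mm in y, so I used averages.
- **Pictures:** I viewed 15 pictures, one over the budget of 14.

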